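# Feel along the repair plugs of a turned board

### The job

Check the repair on the round wooden board by feel: with the gripper shut, run the fingertips lightly along the curved row of four plugs, from the smallest plug to the largest, staying on the board and touching every plug in turn, then take the hand away. The board lies loose on a sprung stand: press it gently, never down to the stand's stop, do not lift it or push it out of its seat, and leave the other things on the bench alone.

Things in the scene. Friction and masses are not known exactly. Their poses are not given: they have to be found in the camera images.
- board_center (a point): Centre of the top face of a turned light-wood round board, 210 mm diameter, 22 mm thick, flat (the thin turned rings in its middle are not relief). The board lies loose on the rubber pads of a sprung stand, between four low rubber pegs (about 2 mm play) that stay 13 mm below its top face. Its z axis points up; its x axis points to the middle of the arc of plugs. Top face about 79 mm above the bench.
- stand_plate (a joint): How far the stand's sprung plate, with the board on it, is pressed straight down, in m: 0 at rest (top), 0.016 at the hard stop. Starting to move takes about 2 N and each further mm about 0.7 N (so 5 mm takes about 5.5 N); it springs back up by itself. It does not tilt or turn.
- plate_pads (a point): Centre of the stand's sprung steel plate (232 mm diameter), at the height of the rubber pads' tops, where the board's underside rests; 57 mm above the bench at rest.
- plug1_top (a point): Top of the smallest of four round dark-wood repair plugs let into the board, 10 mm diameter, slightly domed, 0.9 mm proud at its middle; this point is the top of the dome. It lies 80 mm from the board's centre, at -67.5 degrees (about the board's z, from its x axis).
- plug1: The same plug (smallest); origin on its axis at the level of the board's top face.
- plug2_top (a point): Top of the second of four round dark-wood repair plugs let into the board, 15 mm diameter, slightly domed, 0.9 mm proud at its middle; this point is the top of the dome. It lies 80 mm from the board's centre, at -22.5 degrees (about the board's z, from its x axis).
- plug2: The same plug (second); origin on its axis at the level of the board's top face.
- plug3_top (a point): Top of the third of four round dark-wood repair plugs let into the board, 20 mm diameter, slightly domed, 0.9 mm proud at its middle; this point is the top of the dome. It lies 80 mm from the board's centre, at 22.5 degrees (about the board's z, from its x axis).
- plug3: The same plug (third); origin on its axis at the level of the board's top face.
- plug4_top (a point): Top of the largest of four round dark-wood repair plugs let into the board, 26 mm diameter, slightly domed, 0.9 mm proud at its middle; this point is the top of the dome. It lies 80 mm from the board's centre, at 67.5 degrees (about the board's z, from its x axis).
- plug4: The same plug (largest); origin on its axis at the level of the board's top face.
- between1 (a point): Bare point on the board's top face on the arc of the plugs (80 mm radius), half-way between plug 1 and plug 2, about 31 mm from each.
- between2 (a point): Bare point on the board's top face on the arc of the plugs (80 mm radius), half-way between plug 2 and plug 3, about 31 mm from each.
- between3 (a point): Bare point on the board's top face on the arc of the plugs (80 mm radius), half-way between plug 3 and plug 4, about 31 mm from each.
- board: The same board; origin at the centre of its underside (22 mm below board_center).
- gouge: Bystander: hand tool with a wooden handle and steel shaft, about 270 mm long, lying on the bench beside the stand.
- finial: Bystander: small turned wooden finial, 48 mm wide, 88 mm tall, standing; origin at the centre of its underside.
- wax_jar: Bystander: squat amber glass jar with steel cap, 60 mm diameter, 62 mm tall, standing; origin at the centre of its underside.
- bowl: Bystander: small wooden bowl, 100 mm diameter, 45 mm tall, standing beyond the stand; origin at the centre of its underside.
Mind the look-alikes: they are no part of the job. What is shaped like the board but blue or red is not meant.

How it is judged:
By the outcome, as a careful person would: the job done as asked, in the order asked, and still so for the second after the job is handed in, with the robot touching nothing.
It also fails if it takes over 45 s, if anything falls off the work surface, if the arm or the gripper's body presses on something with over 40 N, if the wrist force passes 120 N, or if a joint passes its speed limit or range.

### The arm

A 7-joint arm with a two-finger parallel gripper is mounted at the origin on the work surface. World frame = base frame: x ahead of the robot, y to its left, z up, the work surface at z = 0. Lengths are in m, angles in degrees, forces in N, time in s.
With the tool pointing down it reaches from about 0.425 to 0.875 m from the base axis. Payload 4.7 kg.
Tool frame: the origin (TCP) lies between the finger pads; the fingertips stand 8 mm ahead of it and the grasp point (between the pads) lies 11 mm behind it; x points along the fingers, z is the direction in which the jaws open and shut, and the axes are right-handed (so a half turn about x gives the same grasp; the last joint's range is limited). The gripper opens to 87 mm and grips with 3 to 60 N. Pads are 19 mm wide; open, the fingers measure 117 mm over their backs; the gripper's body (75 mm by 190 mm) begins 51 mm behind the grasp point.
Start: joints at [67.672, 18.392, -4.016, 83.108, 1.295, 78.541, -3.26], TCP at [0.255, -0.598, 0.231] pointing down, gripper open.
Joint ranges: [-163.93, 163.93], [-17.29, 119.83], [-79.2, 71.16], [3.27, 140.29], [-89.18, 269.18], [5.43, 117.66], [-154.24, 154.24]. Speed limits (degrees/s): [147.25, 147.25, 180, 180, 180, 180, 180].

### API

Orientations are given as [roll, pitch, yaw] about the fixed x, y, z axes, in that order (R = Rz(yaw) Ry(pitch) Rx(roll)).
In Python, from cell import telemetry, vision, sign_off gives the robot as it stands. The module is installed in compiled form; this text tells all that it offers.
- The arm moves only by the tool drive_tool, never from a script. Its arguments are lists of equal length, an entry for each row: "offset": the shift along the tool's x, y, z in m, a list of three; "angular": the turn, a rotation vector about the tool's x, y, z in rad, a list of three. A call has 1 to 10 rows; each row is the pose to reach, as a shift and turn from the pose measured when the call began, along the tool's axes at that moment; what a row does not reach only later rows make up. A row lasts 1/8 s, in which the tool goes at most 62.5 mm and 10.7 degrees, less where a joint would pass 70% of its speed; a pose out of reach is approached as far as the arm can. A call with a gripper value outside its range is refused whole. "fingers" is the closure, from -1 (fully open) to 1 (shut), set as the call begins (left out, the last holds). The fingers move at their own pace and stop on an object; "squeeze" is the grip in N (left out, the last holds). Time passes only in rows, so rows that repeat a pose let the fingers close. It gives the time, the measured TCP pose, the force and the opening at its end, in the units of the state.
- telemetry.get_obs(): the state, without advancing time (a new reading comes with each control period).
- vision.read_camera(name): name is "side" or "top"; returns a dict with "pixels" (400x640x3 uint8, red, green, blue), "intrinsics" (3x3 intrinsics, pixels), "world_from_camera" (4x4, takes a point from camera to world coordinates). Camera axes: x right, y up, looking along -z (the intrinsics and any distortion apply to the point x, -y, -z); pixel columns grow to the right and rows downward; lengths in m; the calibration is good to about 2 mm. A picture is of the moment at which its call begins. There is no depth.
- sign_off(): hands the job in, once; it reports no verdict.
The state is a dict: "time_s": time; "qpos": joint angles; "joint_velocities": joint speeds; "effort": joint torques, N m; "tool_pos": TCP position; "tool_rot": TCP orientation; "force": force on the tool from outside, world axes, zero at the start; "wrist_torque": the same for the moment, N m; "grip_width": finger opening in m.
Only numpy, scipy, OpenCV 4.12 (cv2) and the standard library are available. Lean on these libraries where they do the work, as an engineer would, in place of code of your own. Each camera call takes 0.05 s, during which the arm holds its last target.

## Working session

There is one attempt and no reset: what is moved stays moved. The work goes in short steps, Python scripts to look and compute and a tool call to move; the robot and the scene stay as the last step left them, time stands still between calls to the robot, and variables do not carry over. Pictures are saved under pics/ and viewed, and the job is handed in when it is done.

Besides the shell and the picture viewer there is one more tool, called after "Emit:" as name(argument=value, ...) on one line, values as JSON. drive_tool: Moves the arm, as the interface text tells. Its arguments: {"type":"object","properties":{"offset":{"type":"array"},"angular":{"type":"array"},"fingers":{"type":"number"},"squeeze":{"type":"number"}},"required":["offset","angular"]}

```bash
mkdir -p pics; python3 - <<'E'
from cell import telemetry, vision
import cv2
o=telemetry.get_obs(); print(o)
for n in("side","top"):
    d=vision.read_camera(n); cv2.imwrite(f"pics/{n}0.png",d["pixels"][:,:,::-1]); print(n,d["intrinsics"],d["world_from_camera"],d.keys())
E
```

```text
{'time_s': 0.0, 'qpos': array([67.67144299, 18.43828164, -4.01728008, 83.17358591,  1.29401759,
       78.54034585, -3.25999911]), 'joint_velocities': array([ 0.05861044, -0.02646208, -0.04728941,  0.0114621 ,  0.03432605,
       -0.09100899,  0.07519822]), 'effort': array([-2.47310209e-05, -4.91294539e+01, -4.03822884e-01, -3.12527204e+01,
       -6.39894395e-02,  4.36927029e-02,  1.72765772e-04]), 'tool_pos': array([ 0.25516951, -0.5972474 ,  0.22948207]), 'tool_rot': array([-177.77051934,   89.89289927,  115.36922225]), 'force': array([-0.18875226, -1.15382908, -0.28032032]), 'wrist_torque': array([0.06199502, 0.05399644, 0.04431098]), 'grip_width': 0.08685553627351132}
side [[433.8246449    0.         317.60932287]
 [  0.         433.8246449  200.94825184]
 [  0.           0.           1.        ]] [[-9.37476633e-01  2.68124143e-01 -2.21916668e-01  3.33699918e-01]
 [-3.48048216e-01 -7.22108622e-01  5.97847453e-01  6.23763150e-01]
 [ 4.93965739e-05  6.37705717e-01  7.70280089e-01  7.59351666e-01]
 [ 0.00000000e+00  0.00000000e+00  0.00000000e+00  1.00000000e+00]] dict_keys(['pixels', 'intrinsics', 'world_from_camera'])
top [[451.83457886   0.         314.98057472]
 [  0.         451.83457886 198.71135372]
 [  0.           0.           1.        ]] [[ 0.00776121  0.994387   -0.105519    0.44957456]
 [-0.99992761  0.00868782  0.00832459  0.09745435]
 [ 0.0091946   0.10544675  0.99438244  1.0978249 ]
 [ 0.          0.          0.          1.        ]] dict_keys(['pixels', 'intrinsics', 'world_from_camera'])
```

View pics/top0.png

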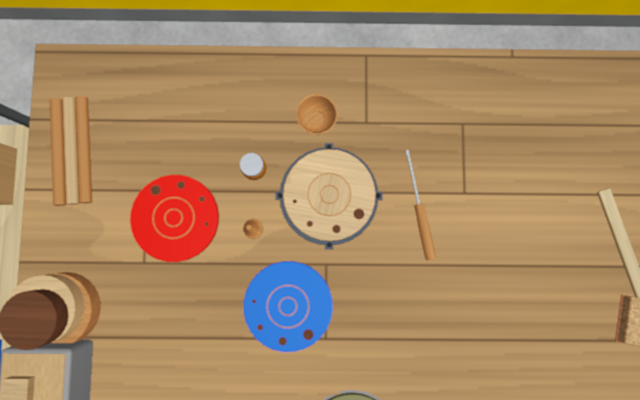

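View pics/side0.png

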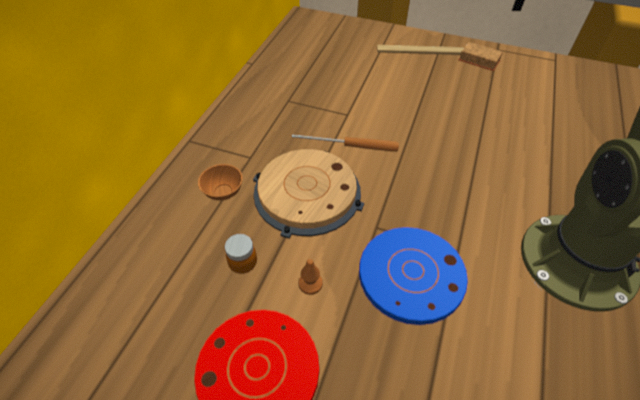

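The top view shows three boards. The red one is at (174,218), the blue one at (288,306), and the light-wood one on the dark stand at (329,195). The light-wood one fits the description. Its plugs run from the smallest at (295,201) through (310,224) and (336,229) to the largest at (359,214). I'll measure these and confirm in an enlarged crop.

```bash
cat > h.py <<'E'
import numpy as np, cv2
def ray(d,u,v,z):
    K=d["intrinsics"];T=d["world_from_camera"]
    c=np.array([(u-K[0,2])/K[0,0],-(v-K[1,2])/K[1,1],-1.]); w=T[:3,:3]@c
    return T[:3,3]+w*(z-T[2,3])/w[2]
def proj(d,p):
    K=d["intrinsics"];T=d["world_from_camera"]
    c=T[:3,:3].T@(np.asarray(p)-T[:3,3]); return K[0,0]*c[0]/-c[2]+K[0,2], K[1,1]*-c[1]/-c[2]+K[1,2]
E
python3 - <<'E'
from cell import vision
from h import *
rois={"top":(282,150,94,92),"side":(262,152,92,70)}
cen=dict(top=(329,195),side=(307,188))
for n in("top","side"):
    d=vision.read_camera(n); im=d["pixels"][:,:,::-1].copy()
    x,y,w,h=rois[n]
    g=im[:,:,2].astype(int)
    m=(g<150).astype(np.uint8)
    lab,L,st,ce=cv2.connectedComponentsWithStats(m[y:y+h,x:x+w])
    for i in range(1,lab):
        if 4<=st[i,4]<400:
            # weighted centroid by darkness
            bx,by,bw,bh,a=st[i]
            ys,xs=np.mgrid[by-2:by+bh+2,bx-2:bx+bw+2]
            ys=ys.clip(0,h-1);xs=xs.clip(0,w-1)
            wt=np.clip(190-g[y+ys,x+xs],0,None)
            u=(wt*xs).sum()/wt.sum()+x; v=(wt*ys).sum()/wt.sum()+y
            print(n,st[i],(u.round(1),v.round(1)),ray(d,u,v,.0795).round(4))
    cv2.imwrite(f"pics/{n}crop.png",cv2.resize(im[y-15:y+h+15,x-15:x+w+15],None,fx=4.5,fy=4.5,interpolation=cv2.INTER_CUBIC))
E
```

```text
top [ 58   0  36  41 133] (np.float64(364.0), np.float64(161.8)) [ 0.6437 -0.0227  0.0795]
top [11 50  3  3  7] (np.float64(294.4), np.float64(200.8)) [0.5524 0.1356 0.0795]
top [72 59 10 10 79] (np.float64(358.5), np.float64(213.4)) [ 0.525  -0.0096  0.0795]
top [25 71  5  5 20] (np.float64(309.3), np.float64(223.3)) [0.5018 0.1012 0.0795]
top [51 75  7  8 44] (np.float64(336.0), np.float64(228.5)) [0.4905 0.0411 0.0795]
side [  0   0  24  15 131] (np.float64(269.7), np.float64(156.1)) [0.6746 0.0117 0.0795]
side [69 11 12  8 72] (np.float64(336.5), np.float64(166.3)) [ 0.5251 -0.01    0.0795]
side [78 32  9  7 46] (np.float64(344.2), np.float64(186.7)) [0.4908 0.0405 0.0795]
side [ 58  46  34  24 285] (np.float64(342.9), np.float64(214.3)) [0.4705 0.1108 0.0795]
side [  0  51  30  19 228] (np.float64(270.1), np.float64(216.3)) [0.6039 0.1658 0.0795]
side [65 52  6  5 27] (np.float64(329.6), np.float64(206.2)) [0.5021 0.1006 0.0795]
side [36 59  4  3 10] (np.float64(299.9), np.float64(211.9)) [0.5528 0.1349 0.0795]
```

View pics/topcrop.png

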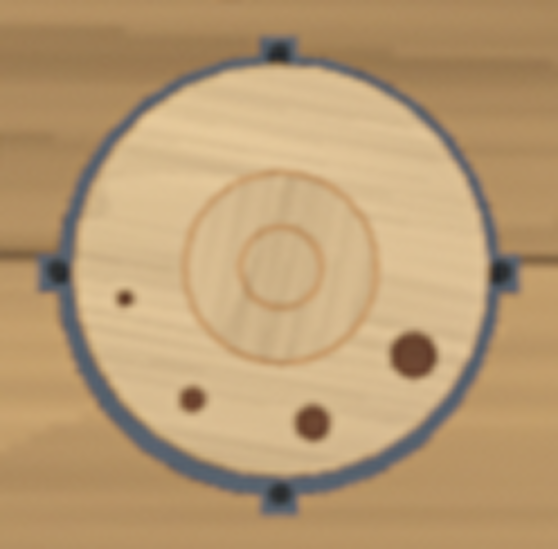

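Both cameras agree within 1 mm on all four plugs, and the crop confirms the light-wood board on the stand with its pegs. Next I'll fit the arc.

```bash
cat >> h.py <<'E'
from scipy.spatial.transform import Rotation as Ro
P=np.array([[.5526,.13525],[.50195,.1009],[.49065,.0408],[.52505,-.0098]])
A=np.radians([-67.5,-22.5,22.5,67.5])
Q=80e-3*np.c_[np.cos(A),np.sin(A)]
z=P@[1,1j]; q=Q@[1,1j]
r=((z-z.mean())*np.conj(q-q.mean())).sum(); r/=abs(r); c=z.mean()-r*q.mean()
def arc(deg):
    w=c+r*.08*np.exp(1j*np.radians(deg)); return np.array([w.real,w.imag])
def Rt(o): return Ro.from_euler("xyz",o["tool_rot"],degrees=True)
E
python3 - <<'E'
from h import *
from cell import telemetry
print(c,np.degrees(np.angle(r)),abs(c+r*q-z)*1e3)
o=telemetry.get_obs(); R=Rt(o); print(R.as_matrix().round(4))
for a in A: print(arc(np.degrees(a)))
t=np.r_[arc(-67.5),.15]; print(R.inv().apply(t-o["tool_pos"]),o["force"])
E
```

```text
(0.5689080355690834+0.05704035544262023j) 169.2511954992858 [0.11464691 0.05428176 0.08383266 0.06357989]
[[-5.000e-04  9.196e-01  3.929e-01]
 [ 1.100e-03  3.929e-01 -9.196e-01]
 [-1.000e+00 -1.000e-04 -1.200e-03]]
[0.55261506 0.13536365]
[0.50200423 0.10090242]
[0.49058474 0.04074738]
[ 0.52504597 -0.00986345]
[ 0.08049651  0.56140723 -0.55690035] [-0.9009935   0.06660041  0.40592034]
```

Emit:
drive_tool(offset=[[0,0.04,-0.04],[0,0.08,-0.08],[0,0.12,-0.12],[0,0.16,-0.16],[0,0.2,-0.2],[0,0.24,-0.24],[0,0.28,-0.28],[0,0.32,-0.32],[0,0.36,-0.36],[0,0.4,-0.4]], angular=[[0,0,0],[0,0,0],[0,0,0],[0,0,0],[0,0,0],[0,0,0],[0,0,0],[0,0,0],[0,0,0],[0,0,0]], fingers=1, squeeze=10)

```text
time_s: 1.45
tool_pos: [0.4662, -0.0708, 0.2305]
tool_rot: [138.1, 90.0, 71.2]
force: [0.5, -0.4, 0.9]
grip_width: 0.0015
```

```bash
python3 - <<'E'
from h import *
from cell import telemetry
o=telemetry.get_obs(); R=Rt(o); print(R.as_matrix().round(4),o["qpos"].round(1),o["grip_width"],o["time_s"])
t=np.r_[arc(-67.5),.11]; print(R.inv().apply(t-o["tool_pos"]),o["force"])
E
```

```text
[[ 1.000e-04  9.197e-01  3.927e-01]
 [ 4.000e-04  3.927e-01 -9.197e-01]
 [-1.000e+00  3.000e-04 -3.000e-04]] [ 39.1  -2.6 -32.4 106.4  -1.4  75.8 -59.8] 0.0015218852227530091 1.45
[ 0.1205473   0.16034567 -0.15562112] [ 0.54481705 -0.39725534  0.88969991]
```

Emit:
drive_tool(offset=[[0,0.032,-0.031],[0,0.064,-0.062],[0,0.096,-0.093],[0.01,0.128,-0.125],[0.03,0.1603,-0.1556],[0.06,0.1603,-0.1556],[0.08,0.1603,-0.1556],[0.1,0.1603,-0.1556],[0.11,0.1603,-0.1556],[0.11,0.1603,-0.1556]], angular=[[0,0,0],[0,0,0],[0,0,0],[0,0,0],[0,0,0],[0,0,0],[0,0,0],[0,0,0],[0,0,0],[0,0,0]])

```text
time_s: 2.7
tool_pos: [0.5523, 0.1347, 0.1201]
tool_rot: [-119.3, 90.0, 173.8]
force: [-0.3, 0.1, 0.1]
grip_width: 0.0003
```

```bash
python3 - <<'E'
from h import *
from cell import telemetry,vision
o=telemetry.get_obs(); R=Rt(o); print(R.as_matrix().round(4),o["qpos"].round(1),o["grip_width"],o["time_s"])
t=np.r_[arc(-67.5),.087]; print(R.inv().apply(t-o["tool_pos"]),o["force"],o["tool_pos"])
for n in("side","top"):
    d=vision.read_camera(n);im=d["pixels"][:,:,::-1].copy()
    cv2.imwrite(f"pics/{n}1.png",cv2.resize(im[110:270,220:420],None,fx=3.5,fy=3.5))
E
```

```text
[[-7.00e-04  9.20e-01  3.92e-01]
 [ 1.00e-04  3.92e-01 -9.20e-01]
 [-1.00e+00 -6.00e-04 -3.00e-04]] [ 20.5  18.1 -43.  101.4  13.4  65.8 -93.6] 0.0002531010624495326 2.7
[ 0.03314784  0.00051785 -0.00047957] [-0.25792428  0.05542085  0.10339359] [0.55234944 0.13471698 0.12014799]
```

View pics/side1.png

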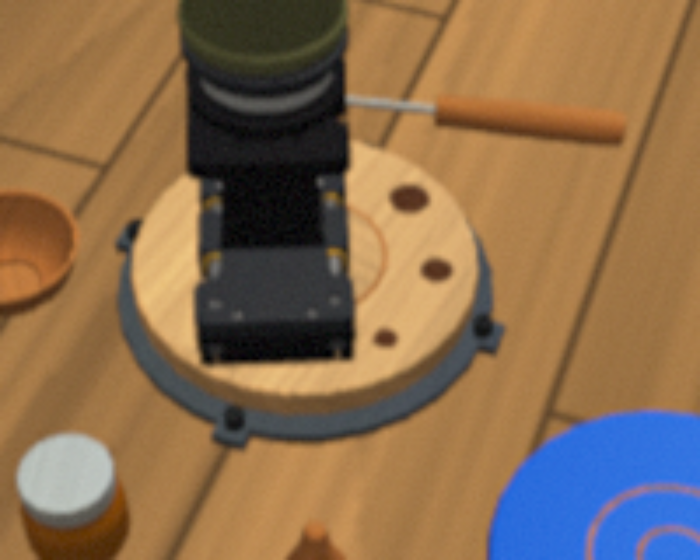

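```bash
python3 - <<'E'
from h import *
from cell import telemetry,vision
o=telemetry.get_obs();R=Rt(o).as_matrix()
d=vision.read_camera("side");im=d["pixels"][:,:,::-1].copy()
s=cv2.resize(im[110:270,220:420],None,fx=4,fy=3.7)
def mk(p,col):
    u,v=proj(d,p); cv2.circle(s,(int((u-220+.5)*4),int((v-110+.5)*3.7)),3,col,-1)
for dx in(.008,-.011,-.062):
  for dz in(-.015,0,.015): mk(o["tool_pos"]+R@[dx,0,dz],(0,0,255))
for dy in(-.0095,.0095): mk(o["tool_pos"]+R@[.008,dy,0],(0,255,0))
cv2.imwrite("pics/side2.png",s)
E
```

```text
(no output)
```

View pics/side2.png

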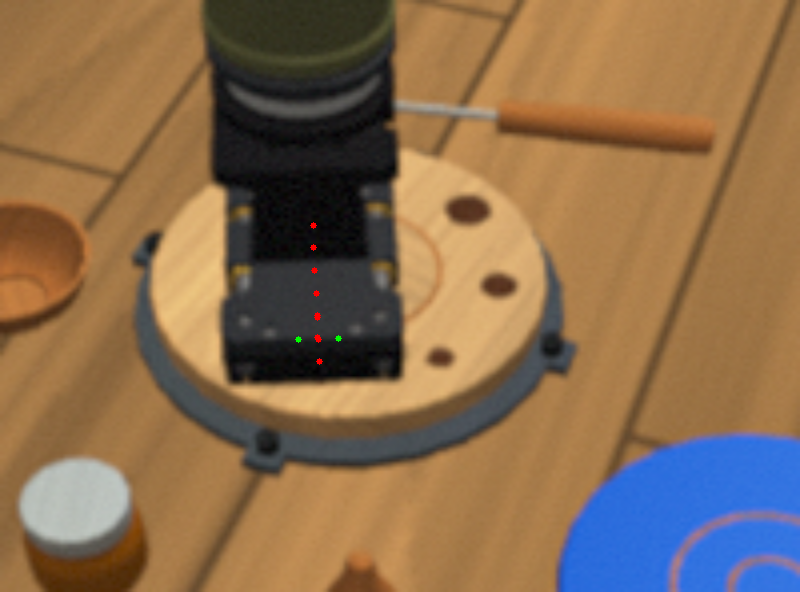

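View pics/top1.png

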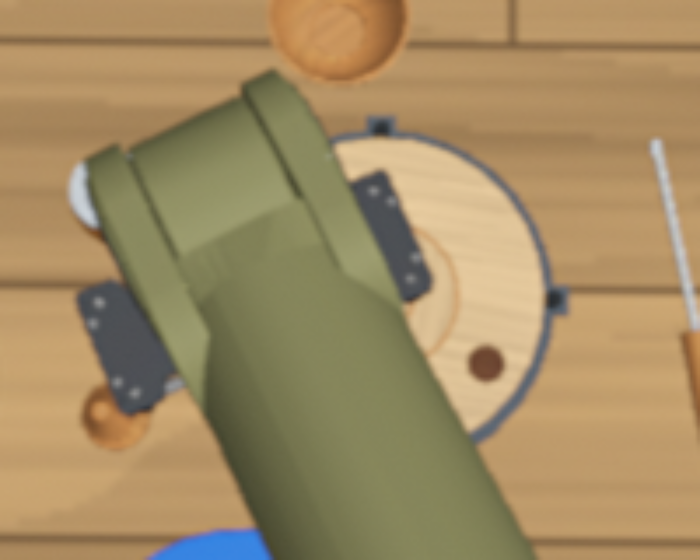

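Emit:
drive_tool(offset=[[0.012,0.0005,-0.0005],[0.022,0.0005,-0.0005],[0.028,0.0005,-0.0005],[0.03,0.0005,-0.0005],[0.03,0.0005,-0.0005]], angular=[[0,0,0],[0,0,0],[0,0,0],[0,0,0],[0,0,0]])

```text
time_s: 3.48
tool_pos: [0.5535, 0.1361, 0.0914]
tool_rot: [87.6, 89.9, 20.7]
force: [-1.0, 0.5, 0.1]
grip_width: 0.0004
```

```bash
cat > st.py <<'E'
from h import *
from cell import telemetry
o=telemetry.get_obs(); R=Rt(o)
print(o["time_s"],o["tool_pos"].round(4),"F",o["force"].round(2),"err",(o["tool_pos"][:2]-arc(-67.5)).round(4),"axis",R.as_matrix()[:,0].round(4))
w=o["tool_pos"][0]+1j*o["tool_pos"][1]-c; print("ang",np.degrees(np.angle(w/r)),"rad",abs(w))
E
python3 st.py
```

```text
3.475 [0.5535 0.1361 0.0914] F [-0.98  0.46  0.09] err [0.0009 0.0007] axis [ 1.6e-03  6.0e-04 -1.0e+00]
ang -68.2467428136169 rad 0.08053883913331072
```

Emit:
drive_tool(offset=[[0.001,-0.0005,0],[0.002,-0.001,0],[0.003,-0.001,0],[0.004,-0.001,0],[0.004,-0.001,0]], angular=[[0,0,0],[0,0,0],[0,0,0],[0,0,0],[0,0,0]])

```text
time_s: 4.1
tool_pos: [0.5527, 0.1357, 0.0875]
tool_rot: [84.7, 89.9, 17.8]
force: [0.0, -0.2, 1.9]
grip_width: 0.0004
```

```bash
python3 st.py
```

```text
4.1 [0.5527 0.1357 0.0875] F [ 0.02 -0.2   1.94] err [0.0001 0.0003] axis [ 1.7e-03  5.0e-04 -1.0e+00]
ang -67.60134283492133 rad 0.08031544997913835
```

Emit:
drive_tool(offset=[[0.001,0,0],[0.002,0,0],[0.003,0,0],[0.0035,0,0],[0.0035,0,0]], angular=[[0,0,0],[0,0,0],[0,0,0],[0,0,0],[0,0,0]])

```text
time_s: 4.72
tool_pos: [0.5527, 0.1357, 0.0841]
tool_rot: [82.4, 89.9, 15.5]
force: [-1.2, -0.2, 2.3]
grip_width: 0.0002
```

```bash
cat >> st.py <<'E'
import sys
if len(sys.argv)>1:
    a0,a1,n,zt=map(float,sys.argv[1:])
    for a in np.linspace(a0,a1,int(n)): print(round(a,1),R.inv().apply(np.r_[arc(a),zt]-o["tool_pos"]).round(4))
E
python3 st.py -64.5 -37.5 10 .0845
```

```text
4.725 [0.5527 0.1357 0.0841] F [-1.2  -0.18  2.34] err [0.0001 0.0003] axis [ 1.8e-03  5.0e-04 -1.0e+00]
ang -67.62889394974233 rad 0.08031404361764245
-64.5 [-0.0004 -0.0044 -0.0004]
-61.5 [-0.0004 -0.0085 -0.0009]
-58.5 [-0.0004 -0.0127 -0.0012]
-55.5 [-0.0004 -0.0169 -0.0013]
-52.5 [-0.0004 -0.0211 -0.0011]
-49.5 [-0.0004 -0.0252 -0.0008]
-46.5 [-0.0004 -0.0294 -0.0002]
-43.5 [-0.0004 -0.0335  0.0006]
-40.5 [-0.0004 -0.0376  0.0017]
-37.5 [-0.0005 -0.0416  0.0029]
```

```bash
python3 - <<'E'
from h import *
from cell import telemetry,vision
F=[]
for i in range(12):
    d=vision.read_camera("side"); F.append(telemetry.get_obs()["force"])
print(np.mean(F,0).round(2),np.std(F,0).round(2))
E
```

```text
[-1.25 -0.5   3.72] [0.55 0.4  0.35]
```

Emit:
drive_tool(offset=[[0.0005,-0.0044,-0.0004],[0.0005,-0.0085,-0.0009],[0.0005,-0.0127,-0.0012],[0.0005,-0.0169,-0.0013],[0.0005,-0.0211,-0.0011],[0.0005,-0.0252,-0.0008],[0.0005,-0.0294,-0.0002],[0.0005,-0.0335,0.0006],[0.0005,-0.0376,0.0017],[0.0005,-0.0416,0.0029]], angular=[[0,0,0],[0,0,0],[0,0,0],[0,0,0],[0,0,0],[0,0,0],[0,0,0],[0,0,0],[0,0,0],[0,0,0]])

```text
time_s: 6.58
tool_pos: [0.5153, 0.1167, 0.0834]
tool_rot: [92.6, 89.9, 25.7]
force: [2.8, 1.7, 4.8]
grip_width: 0.0006
```

```bash
python3 st.py -35.5 -8.5 10 .0835; python3 - <<'E'
from h import *
from cell import telemetry,vision
F=[]
for i in range(5):
    d=vision.read_camera("side"); F.append(telemetry.get_obs()["force"])
print(np.mean(F,0).round(2),np.std(F,0).round(2),telemetry.get_obs()["tool_pos"])
im=d["pixels"][:,:,::-1].copy()
cv2.imwrite("pics/side3.png",cv2.resize(im[110:270,220:420],None,fx=3.5,fy=3.5))
E
```

```text
6.575 [0.5153 0.1167 0.0834] F [2.75 1.7  4.76] err [-0.0373 -0.0187] axis [ 1.6e-03  8.0e-04 -1.0e+00]
ang -37.282556730456385 rad 0.08020989822427081
-35.5 [-0.0001 -0.0023  0.001 ]
-32.5 [-0.0001 -0.0062  0.0026]
-29.5 [-0.0001 -0.0099  0.0044]
-26.5 [-0.0001 -0.0136  0.0064]
-23.5 [-0.0001 -0.0172  0.0085]
-20.5 [-0.0001 -0.0207  0.0109]
-17.5 [-0.0001 -0.024   0.0134]
-14.5 [-0.0001 -0.0272  0.0161]
-11.5 [-0.0001 -0.0303  0.019 ]
-8.5 [-0.0001 -0.0332  0.022 ]
[0.85 1.25 4.15] [0.64 0.52 0.39] [0.51491003 0.11626909 0.08317286]
```

View pics/side3.png

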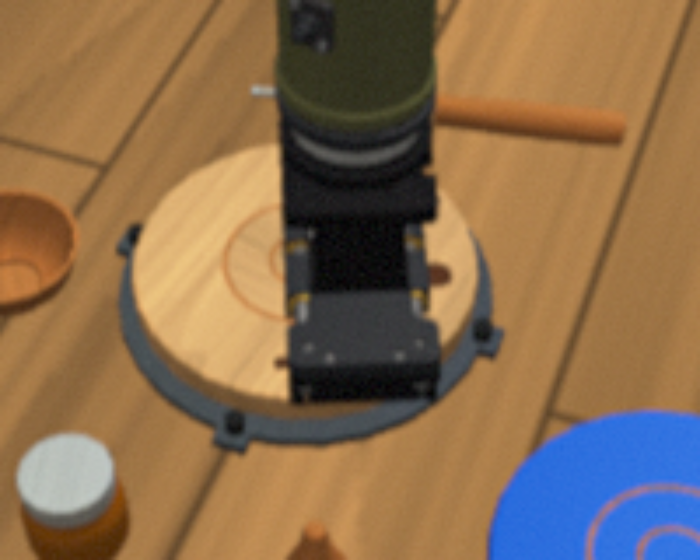

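The picture shows the board still seated, the hand past plug 1 (visible at 283,362) and about 4 N of contact. I'll continue along the arc.

Emit:
drive_tool(offset=[[0,-0.002,0.001],[0,-0.0058,0.0026],[0,-0.0095,0.0044],[0,-0.0132,0.0064],[0,-0.0168,0.0085],[0,-0.0203,0.0109],[0,-0.0236,0.0134],[0,-0.0268,0.0161],[0,-0.0299,0.019],[0,-0.0328,0.022]], angular=[[0,0,0],[0,0,0],[0,0,0],[0,0,0],[0,0,0],[0,0,0],[0,0,0],[0,0,0],[0,0,0],[0,0,0]])

```text
time_s: 8.07
tool_pos: [0.493, 0.083, 0.0831]
tool_rot: [-99.2, 90.0, -166.1]
force: [0.8, 3.2, 4.4]
grip_width: 0.0003
```

```bash
python3 st.py -6 21 10 .0835
```

```text
8.075 [0.493  0.083  0.0831] F [0.85 3.22 4.4 ] err [-0.0596 -0.0524] axis [-3.e-04 -1.e-04 -1.e+00]
ang -8.128195662374598 rad 0.08019803935043085
-6.0 [-0.0004 -0.0018  0.0024]
-3.0 [-0.0004 -0.0044  0.0057]
0.0 [-0.0004 -0.0068  0.0091]
3.0 [-0.0004 -0.0091  0.0126]
6.0 [-0.0004 -0.0111  0.0163]
9.0 [-0.0004 -0.013   0.02  ]
12.0 [-0.0004 -0.0146  0.0239]
15.0 [-0.0004 -0.0161  0.0278]
18.0 [-0.0004 -0.0173  0.0318]
21.0 [-0.0004 -0.0184  0.0359]
```

Emit:
drive_tool(offset=[[0,-0.0018,0.0024],[0,-0.0044,0.0057],[0,-0.0068,0.0091],[0,-0.0091,0.0126],[0,-0.0111,0.0163],[0,-0.013,0.02],[0,-0.0146,0.0239],[0,-0.0161,0.0278],[0,-0.0173,0.0318],[0,-0.0184,0.0359]], angular=[[0,0,0],[0,0,0],[0,0,0],[0,0,0],[0,0,0],[0,0,0],[0,0,0],[0,0,0],[0,0,0],[0,0,0]])

```text
time_s: 9.32
tool_pos: [0.49, 0.0423, 0.083]
tool_rot: [-85.8, 90.0, -152.7]
force: [0.2, 3.3, 4.5]
grip_width: 0.0006
```

```bash
python3 st.py 23.5 50.5 10 .0835
```

```text
9.325 [0.49   0.0423 0.083 ] F [0.19 3.28 4.53] err [-0.0626 -0.0931] axis [-8.e-04 -4.e-04 -1.e+00]
ang 21.348146529651494 rad 0.08023561233431993
23.5 [-0.0005 -0.0004  0.003 ]
26.5 [-0.0005 -0.001   0.0071]
29.5 [-0.0005 -0.0014  0.0113]
32.5 [-0.0005 -0.0016  0.0155]
35.5 [-0.0005 -0.0016  0.0197]
38.5 [-0.0005 -0.0014  0.0239]
41.5 [-0.0005 -0.001   0.028 ]
44.5 [-0.0005 -0.0003  0.0322]
47.5 [-0.0005  0.0006  0.0362]
50.5 [-0.0005  0.0017  0.0403]
```

Emit:
drive_tool(offset=[[0,-0.0004,0.003],[0,-0.001,0.0071],[0,-0.0014,0.0113],[0,-0.0016,0.0155],[0,-0.0016,0.0197],[0,-0.0014,0.0239],[0,-0.001,0.028],[0,-0.0003,0.0322],[0,0.0006,0.0362],[0,0.0017,0.0403]], angular=[[0,0,0],[0,0,0],[0,0,0],[0,0,0],[0,0,0],[0,0,0],[0,0,0],[0,0,0],[0,0,0],[0,0,0]])

```text
time_s: 10.58
tool_pos: [0.5074, 0.0056, 0.0829]
tool_rot: [-93.3, 89.9, -160.2]
force: [-2.0, 2.7, 4.0]
grip_width: 0.0004
```

```bash
python3 st.py 53 68 6 .0835
```

```text
10.575 [0.5074 0.0056 0.0829] F [-1.97  2.68  3.96] err [-0.0452 -0.1298] axis [-1.3e-03 -5.0e-04 -1.0e+00]
ang 50.6500336578205 rad 0.08020139379728643
53.0 [-0.0006  0.0012  0.0031]
56.0 [-0.0006  0.0027  0.007 ]
59.0 [-0.0006  0.0044  0.0108]
62.0 [-0.0006  0.0062  0.0146]
65.0 [-0.0006  0.0083  0.0182]
68.0 [-0.0006  0.0106  0.0217]
```

Emit:
drive_tool(offset=[[0,0.0012,0.0031],[0,0.0027,0.007],[0,0.0044,0.0108],[0,0.0062,0.0146],[0,0.0083,0.0182],[0,0.0106,0.0217],[0,0.0106,0.0217]], angular=[[0,0,0],[0,0,0],[0,0,0],[0,0,0],[0,0,0],[0,0,0],[0,0,0]])

```text
time_s: 11.45
tool_pos: [0.5263, -0.011, 0.083]
tool_rot: [-37.3, 89.9, -104.2]
force: [-2.3, 0.4, 4.6]
grip_width: 0.0003
```

```bash
python3 st.py
```

```text
11.45 [ 0.5263 -0.011   0.083 ] F [-2.29  0.39  4.58] err [-0.0263 -0.1464] axis [-3.0e-04 -1.1e-03 -1.0e+00]
ang 68.69389627128551 rad 0.08029060678946842
```

Now on plug 4 at 4.6 N. I'll lift straight up and then move clear.

Emit:
drive_tool(offset=[[-0.003,0,0],[-0.007,0,0],[-0.015,0,0],[-0.03,0,0],[-0.05,0,0],[-0.08,0,0],[-0.11,0,0],[-0.14,-0.01,0.03],[-0.15,-0.03,0.08],[-0.15,-0.05,0.13]], angular=[[0,0,0],[0,0,0],[0,0,0],[0,0,0],[0,0,0],[0,0,0],[0,0,0],[0,0,0],[0,0,0],[0,0,0]])

```text
time_s: 12.7
tool_pos: [0.5322, -0.1516, 0.2359]
tool_rot: [24.1, 89.7, -42.7]
force: [1.2, 0.1, -0.2]
grip_width: 0.0004
```

Emit:
drive_tool(offset=[[0,-0.02,0.05],[0,-0.04,0.1],[0,-0.06,0.15],[0,-0.08,0.2],[0,-0.08,0.2],[0,-0.08,0.2]], angular=[[0,0,0],[0,0,0],[0,0,0],[0,0,0],[0,0,0],[0,0,0]])

```text
time_s: 13.45
tool_pos: [0.5374, -0.3663, 0.2371]
tool_rot: [37.6, 89.7, -29.2]
force: [-0.1, 0.7, 0.1]
grip_width: 0.0005
```

```bash
python3 - <<'E'
from h import *
from cell import telemetry,vision
o=telemetry.get_obs();print(o["time_s"],o["tool_pos"],o["force"],abs(o["joint_velocities"]).max())
for n in("side","top"):
    d=vision.read_camera(n);im=d["pixels"][:,:,::-1].copy()
    cv2.imwrite(f"pics/{n}9.png",im)
    g=im[:,:,2].astype(int)
    for k,p in enumerate(P):
        u0,v0=proj(d,[*p,.0795]);u0=round(u0);v0=round(v0)
        w=5+k
        ys,xs=np.mgrid[v0-w:v0+w+1,u0-w:u0+w+1]; wt=np.clip(170-g[ys,xs],0,None)
        if wt.sum()>0: print(n,k+1,((ray(d,(wt*xs).sum()/wt.sum(),(wt*ys).sum()/wt.sum(),.0795)[:2]-p)*1e3).round(1))
E
```

```text
13.45 [ 0.53738568 -0.36634496  0.23710909] [-0.14924506  0.67410505  0.11416374] 1.4239037413422508
side 1 [ 0.2 -0.2]
side 2 [ 0.1 -0.3]
side 3 [ 0.1 -0.3]
side 4 [ 0.1 -0.2]
top 1 [-0.4  0.5]
top 2 [-0.   0.4]
top 3 [-0.2  0.3]
top 4 [-0.1  0.1]
```

View pics/side9.png

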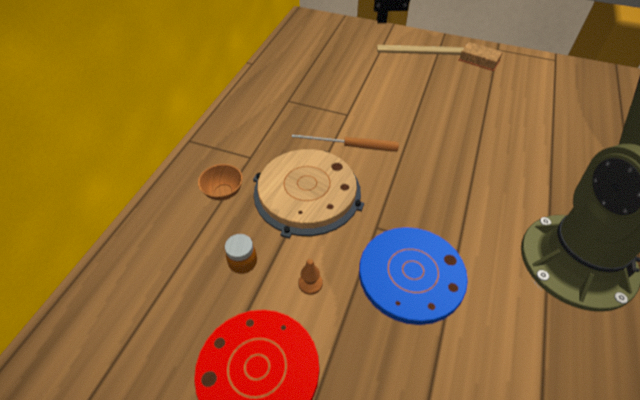

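View pics/top9.png

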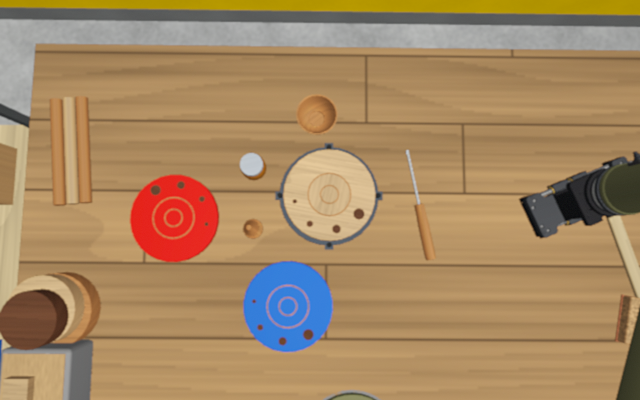

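The board is seated at (329,195) in the top view, its plugs are within 0.5 mm of where they started, and nothing else has moved. The hand is well clear at (560,205).

```bash
python3 -c "
from cell import sign_off
print(sign_off())"
```

```text
the job is handed in; nothing more can be done
None
```

I ran the shut fingertips along the light-wood board's arc from plug 1 to plug 4 in one continuous pass, then lifted off and moved the hand clear. The job was handed in at about 13.5 s.

- **Contact:** The vertical force read 4.0–4.8 N at each stop along the sweep, about 3–4 mm of stand travel against the 16 mm stop. On plug 1 the single readings were 1.9 N and 2.3 N, but averaging 12 readings there gave 3.7 N.
- **Path:** Each measured fingertip position was within about 0.3 mm of the 80 mm arc. Force and position were only read between moves, so contact in between is inferred from the steady height (83–84 mm TCP).
- **After lifting off:** The force was back to noise level. Both cameras put all four plugs within about 0.6 mm of where they started. The gouge, finial, jar, bowl and the blue and red boards looked unmoved in both views.

No check failed, and the two cameras differed by less than 1 mm.

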